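Close a loaded tube transport block on its dowels and hold it shut

TASK

Load the two tubes from the white stand into the two empty cells of the metal transport block, one per cell beside the tube already there, keeping them upright and letting go of them. Then fit the cover over the tubes onto the block's two dowels until it is flush, and finish while still holding it by its black grip and pressing it down with about 20 N; do not let go. Leave the other things on the bench where they are.

Things in the scene. Friction and masses are not known exactly. Their poses are not given: they have to be found in the camera images.
- block_base: Lower half of the transport block, fixed: aluminium, 150 x 48 x 80 mm high on a dark foot 190 x 66 x 6 mm. Origin at the centre of its underside, z up, x along its length. In its top three square cells, 18 x 18 mm, 72 mm deep (floor 8 mm above the bench), at x = -32, 0, +32 mm; the middle one already holds a tube. An upright dowel at each end (see dowel_near, dowel_far).
- cell_near (a point): centre of the mouth of the empty cell at x = -32 mm of the block, on its top face (80 mm above the bench)
- cell_far (a point): centre of the mouth of the empty cell at x = +32 mm of the block, on its top face (80 mm above the bench)
- cell_middle (a point): centre of the mouth of the middle cell, which is already filled, on the top face
- dowel_near (a point): tip of the steel dowel at x = -62 mm of the block: 10 mm diameter, 44 mm above the top face (124 mm above the bench), its top 8 mm tapering to 4 mm diameter
- dowel_far (a point): tip of the like dowel at x = +62 mm of the block, 124 mm above the bench
- block_cover: Loose aluminium upper half, 0.3 to 0.56 kg, lying right way up, 150 x 48 mm, 36 mm high at the ends, 42 mm over the middle 108 mm. Origin: centre of its flat underside, z up, x along its length. Hollow below (96 x 32 mm opening, 36 mm deep) for the caps; 12 mm dowel holes right through at x = -62, +62 mm. Fits either way round; seated, its underside is 80 mm above the bench.
- cover_grip (a point): point on the centre line of the black grip rib on the cover (60 mm long in x, 20 mm wide in y, from 42 to 72 mm above the cover's underside); this point is 64 mm above the underside, 8 mm below the rib's top
- tube_stand: White plastic tube stand, fixed to the bench, 120 x 44 x 58 mm high on a foot 136 x 60 mm. Origin at the centre of its underside, x along its length; three square cells 18 x 18 mm at x = -36, 0 and +36 mm, floor 8 mm above the bench; the middle cell is empty.
- tube_a: Capped sample tube, 104 mm long, about 20 g: barrel 13 mm diameter with a round bottom, red cap 16 mm diameter over the top 18 mm. Origin at the centre of its bottom end, z along it towards the cap. Starts upright in the stand's cell at x = -36 mm, its bottom on the cell floor; a tube in a cell can lean up to about 4 degrees.
- tube_b: Capped sample tube like tube_a, in the stand's cell at x = +36 mm.
- tube_c: Capped sample tube like tube_a, already in the block's middle cell; it stays there. Its cap, like those of the loaded tubes, ends 32 mm above the block's top face, so the dowels are 12 mm taller.
- timer: bystander: white bench timer, 62 x 66 x 19 mm, origin at the centre of its underside
- marker: bystander: marker pen with a white barrel and black cap, lying, 17 x 135 x 16 mm, origin at the centre of its underside
- caps_box: bystander: smoked box of spare caps, 72 x 102 x 49 mm, origin at the centre of its underside
- swabs: bystander: white carton, 76 x 130 x 60 mm, origin at the centre of its underside
- tweezers: bystander: steel tweezers lying flat, 14 x 132 x 10 mm, origin at the centre of the underside
- tape: bystander: roll of beige tape lying flat, 98 x 96 x 25 mm, origin at the centre of its underside

How it is judged:
On the way, in this order (a step that is already met when the one before it is completed fails the run):
1. both tubes stand in the two empty cells, one per cell, released, before the cover is fitted ((((z of tube_a in the frame of cell_near below -0.066 m and horizontal distance between tube_a and cell_near below 0.006 m and angle between tube_a's own z axis and vertical below 0.12 rad) and (z of tube_b in the frame of cell_far below -0.066 m and horizontal distance between tube_b and cell_far below 0.006 m and angle between tube_b's own z axis and vertical below 0.12 rad)) or ((z of tube_b in the frame of cell_near below -0.066 m and horizontal distance between tube_b and cell_near below 0.006 m and angle between tube_b's own z axis and vertical below 0.12 rad) and (z of tube_a in the frame of cell_far below -0.066 m and horizontal distance between tube_a and cell_far below 0.006 m and angle between tube_a's own z axis and vertical below 0.12 rad))) and z of tube_c in the frame of cell_middle below -0.066 m and horizontal distance between tube_c and cell_middle below 0.006 m and angle between tube_c's own z axis and vertical below 0.12 rad and contact force between the fingers and tube_a below 0.05 N and contact force between the fingers and tube_b below 0.05 N and contact force between the fingers and tube_c below 0.05 N), for 0.2 s.
2. the cover is seated flush on both dowels (z of block_cover in the frame of block_base between 0.0775 and 0.0825 m and horizontal distance between block_cover and block_base below 0.003 m and angle between the x axis of block_cover and the x axis of block_base, either way round below 0.04 rad and angle between the z axis of block_cover and the z axis of block_base, either way round below 0.03 rad and angle between block_cover's own z axis and vertical below 0.1 rad), for 0.2 s.
At the end, for the whole second after the job is handed in: One upright tube in each cell, within 6 mm of its floor; cover flush on the block (2.5 mm), true to 3 mm and 0.04 rad; the fingers still hold the cover (over 5 N) and press it so that cover and block bear on each other with 11 to 50 N, cover weight included (all of step 2 and (((z of tube_a in the frame of cell_near below -0.066 m and horizontal distance between tube_a and cell_near below 0.006 m and angle between tube_a's own z axis and vertical below 0.12 rad) and (z of tube_b in the frame of cell_far below -0.066 m and horizontal distance between tube_b and cell_far below 0.006 m and angle between tube_b's own z axis and vertical below 0.12 rad)) or ((z of tube_b in the frame of cell_near below -0.066 m and horizontal distance between tube_b and cell_near below 0.006 m and angle between tube_b's own z axis and vertical below 0.12 rad) and (z of tube_a in the frame of cell_far below -0.066 m and horizontal distance between tube_a and cell_far below 0.006 m and angle between tube_a's own z axis and vertical below 0.12 rad))) and z of tube_c in the frame of cell_middle below -0.066 m and horizontal distance between tube_c and cell_middle below 0.006 m and angle between tube_c's own z axis and vertical below 0.12 rad and contact force between block_cover and block_base between 11 and 50 N and contact force between the fingers and block_cover above 5 N); the arm keeps its last pose, push and grip.
It fails at once if a bystander is pushed more than 30 mm (distance of any of timer, marker, caps_box, swabs, tweezers, tape from where it was at the start of the episode above 0.03 m).
It fails at once if a tube is tipped more than 35 degrees (angle between any of tube_a, tube_b, tube_c's own z axis and vertical above 0.61 rad).
It also fails if it takes over 61 s, if anything falls off the work surface, if the arm or the gripper's body presses on something with over 40 N, if the wrist force passes 120 N, or if a joint passes its speed limit or range.

ROBOT

A 7-joint arm with a two-finger parallel gripper is mounted at the origin on a cart in front of the work surface, level with it; the furniture and walls round the work are solid. World frame = base frame: x ahead of the robot, y to its left, z up, the work surface at z = 0. Lengths are in m, angles in rad, forces in N, time in s.
With the tool pointing down it reaches from about 0.425 to 0.925 m from the base axis. Payload 6.8 kg.
Tool frame: the origin (TCP) lies on the centre line of the jaws, within the pads' length; the fingertips stand 11 mm ahead of it and the grasp point (between the pads) lies 8 mm behind it; z points along the fingers, y is the direction in which the jaws open and shut (so a half turn about z gives the same grasp; the last joint's range is limited). The gripper opens to 85 mm and grips with 20 to 120 N. Pads are 22 mm wide; open, the fingers measure 114 mm over their backs; the gripper's body (76 mm by 85 mm) begins 54 mm behind the grasp point. The pads swing forward as they close: fully open they stand 13 mm farther back than shut.
Start: joints at [-1.358, 0.477, 0.022, 1.555, -0.011, 1.109, -0.083], TCP at [0.213, 0.641, 0.242] pointing down, gripper open.
Joint ranges: [-2.96, 2.96], [-0.34, 2.1], [-1.41, 1.46], [0.24, 2.44], [-1.37, 4.51], [0.17, 1.92], [-2.96, 2.96]. Speed limits (rad/s): [2.39, 2.39, 3.14, 3.14, 3.14, 3.14, 3.14].

INTERFACE

Orientations are given as a rotation vector (axis times angle).
In Python, from bench import r gives the robot as it stands.
- The arm moves only by the tool send_rows, never from a script. Its argument "deltas" is a list of rows, each a list of 7 numbers: the opening, from 0 (shut) to 1 (fully open), then the shift along the tool's x, y, z as a fraction of full scale, then the turn, a rotation vector about the tool's x, y, z as a fraction of full scale. In form: [[hand, x, y, z, ax, ay, az], ...]. A call has 1 to 20 rows; each row is the pose to reach, as a shift and turn from the pose commanded when the call began, along the tool's axes at that moment, turning the shorter way round; what a row does not reach only later rows make up. Full scale, the value 1, is 150 mm for a shift and 180 degrees for a turn. A row lasts 1/12 s, in which the tool goes at most 41.7 mm and 7.16 degrees, less where a joint would pass 70% of its speed; a pose out of reach is approached as far as the arm can. A call with a number of a shift or a turn outside -1 to 1 is refused whole. A call with a gripper value outside its range is refused whole. The fingers move at their own pace and stop on an object; "squeeze" is the grip in N (left out, the last holds). Time passes only in rows, so rows that repeat a pose let the fingers close. It gives the time, the measured TCP pose, the force and the opening at its end, in the units of the state.
- r.get_obs(): the state, without advancing time (a new reading comes with each control period).
- r.grab_frame(name): name is "scene" or "top" or "wrist"; returns a dict with "pixels" (384x512x3 uint8, red, green, blue), "camera_matrix" (3x3 intrinsics, pixels), "rvec" (rotation vector, rad) and "tvec" (3), from world to camera coordinates, as OpenCV has them. Camera axes: x right, y down, z forward; pixel columns grow to the right and rows downward; lengths in m; the calibration is good to about 2 mm. A picture is of the moment at which its call begins. There is no depth.
- r.hand_in(): hands the job in, once; it reports no verdict.
The state is a dict: "clock": time; "joints": joint angles; "qvel": joint speeds; "tau": joint torques, N m; "tcp_pos": TCP position; "orientation": TCP orientation; "contact_force": force on the tool from outside, world axes, zero at the start; "moment": the same for the moment, N m; "grip_width": finger opening in m.
Only numpy, scipy, OpenCV 4.12 (cv2) and the standard library are available. Lean on these libraries where they do the work, as an engineer would, in place of code of your own. Each camera call takes 0.05 s, during which the arm holds its last target. There are 200 camera calls.

## Working session

There is one attempt and no reset: what is moved stays moved. The work goes in short steps, Python scripts to look and compute and a tool call to move; the robot and the scene stay as the last step left them, time stands still between calls to the robot, and variables do not carry over. Pictures are saved under pics/ and viewed, about 8 in all and at most 12, crops included, and the job is handed in when it is done.

Besides the shell and the picture viewer there is one more tool, called after "Request:" in YAML: its name, and indented under it one key for each argument. send_rows: Moves the arm, as the interface text tells. Shift numbers are shares of 150 mm and turn numbers shares of 180 degrees, none past 1 either way. Its arguments: {"type":"object","properties":{"deltas":{"type":"array","items":{"type":"array","items":{"type":"number"}}},"squeeze":{"type":"number"}},"required":["deltas"]}

```bash
ls; mkdir -p pics; cat > h.py <<'E'
import numpy as np, cv2
from bench import r
def grab(n,f):
    d=r.grab_frame(n); cv2.imwrite('pics/'+f,cv2.cvtColor(d['pixels'],cv2.COLOR_RGB2BGR)); np.savez('pics/'+f+'.npz',**{k:np.array(v) for k,v in d.items()}); return d
def load(f): return dict(np.load('pics/'+f+'.npz'))
def ray(d,uv):
    K=np.array(d['camera_matrix']);R=cv2.Rodrigues(np.array(d['rvec'],float))[0];t=np.array(d['tvec'],float).ravel()
    c=-R.T@t; v=R.T@np.linalg.solve(K,np.array([uv[0],uv[1],1.])); return c,v
def onz(d,uv,z):
    c,v=ray(d,uv); return c+v*(z-c[2])/v[2]
def proj(d,p):
    return cv2.projectPoints(np.array(p,float).reshape(-1,3),np.array(d['rvec'],float),np.array(d['tvec'],float),np.array(d['camera_matrix'],float),None)[0].reshape(-1,2)
def rel(p):
    "shift in tool axes, units, from current pose to world p"
    o=r.get_obs(); R=cv2.Rodrigues(np.array(o['orientation'],float))[0]
    return R.T@(np.array(p)-o['tcp_pos'])/0.15
E
python3 - <<'E'
from h import *
a=grab('top','top0.png');b=grab('scene','sc0.png')
o=r.get_obs();print(o)
for d in(a,b): print(ray(d,(256,192)),d['camera_matrix'][0])
E
```

```text
pics
{'clock': 0.1, 'joints': array([-1.35808104,  0.47772991,  0.02234273,  1.55634091, -0.0115153 ,
        1.10933614, -0.08308475]), 'qvel': array([ 1.04531928e-03, -2.61865823e-04,  2.35622853e-04, -3.87562882e-03,
        2.26195034e-06,  4.74001754e-04, -8.61286939e-06]), 'tau': array([ 3.69287009e-03, -5.97759783e+01,  1.61335710e+00, -2.81953651e+01,
        1.28356065e-02,  5.12910701e-03,  3.09969053e-06]), 'tcp_pos': array([0.21269545, 0.64006206, 0.2414195 ]), 'orientation': array([-5.01707147e-01, -3.10110927e+00,  2.63669891e-03]), 'contact_force': array([0.09334308, 0.72546704, 0.11004423]), 'moment': array([ 0.02344509, -0.02625988, -0.00157092]), 'grip_width': 0.08529008338135524}
(array([0.41627069, 0.08072659, 1.24541016]), array([ 0.11791348, -0.00339655, -0.99302094])) [377.85490729   0.         255.69172636]
(array([-0.15039266, -0.35523779,  0.90078565]), array([ 0.61638885,  0.38369044, -0.68764063])) [435.48573796   0.         256.11624001]
```

View pics/top0.png

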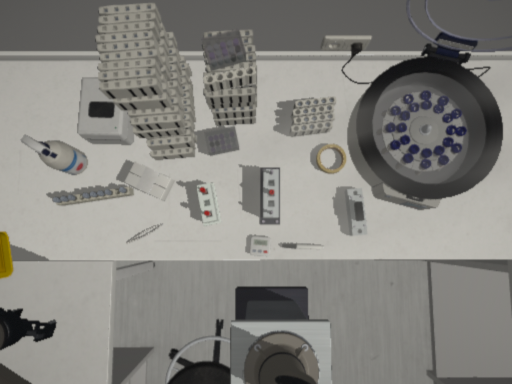

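View pics/sc0.png

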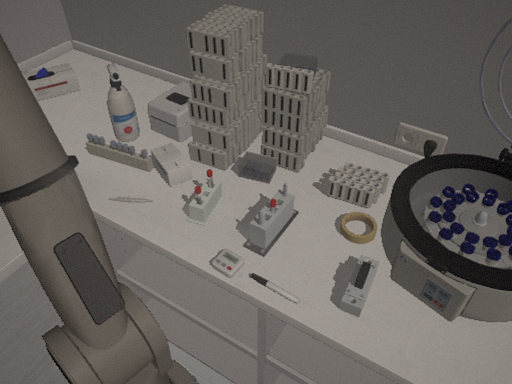

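Top view: red caps near (203,190) and (208,213), the block at (270,195), the cover at (357,211). The tall racks lie behind. I'll measure by masks and check on an enlarged crop.

```bash
python3 - <<'E'
from h import *
d=load('top0.png'); im=d['pixels']; hsv=cv2.cvtColor(im,cv2.COLOR_RGB2HSV)
def comps(m,x0,y0,x1,y1,z,name,mn=4):
    mm=np.zeros_like(m);mm[y0:y1,x0:x1]=m[y0:y1,x0:x1]
    n,l,s,c=cv2.connectedComponentsWithStats(mm.astype(np.uint8))
    for i in range(1,n):
        if s[i,4]>=mn:
            pts=np.argwhere(l==i)[:,::-1].astype(np.float32); rc=cv2.minAreaRect(pts)
            print(name,s[i],c[i].round(1),onz(d,c[i],z).round(4),rc[1],round(rc[2],1))
red=((hsv[...,0]<8)|(hsv[...,0]>172))&(hsv[...,1]>120)&(hsv[...,2]>70)
comps(red,185,165,300,235,.11,'red')
dark=hsv[...,2]<75
comps(dark,340,180,375,240,.1,'grip')
comps(dark,250,155,290,232,.006,'foot',50)
c=cv2.resize(im[160:245,185:385],None,fx=4,fy=4,interpolation=cv2.INTER_CUBIC)
cv2.imwrite('pics/c1.png',c[...,::-1])
E
```

```text
red [200 188   5   5  19] [202.1 189.6] [0.5586 0.2401 0.11  ] (4.0, 4.0) 90.0
red [269 190   5   4  15] [271.1 191.5] [0.5524 0.031  0.11  ] (3.0, 4.0) 90.0
red [204 211   5   4  17] [206.1 212.6] [0.489  0.2269 0.11  ] (3.0, 4.0) 90.0
grip [355 202   8  14  84] [358.2 208.4] [ 0.5015 -0.2337  0.1   ] (12.699625968933105, 6.736324310302734) 83.7
foot [260 169   3  48  72] [261.3 189.3] [0.5723 0.0589 0.006 ] (47.0, 2.0) 90.0
```

View pics/c1.png

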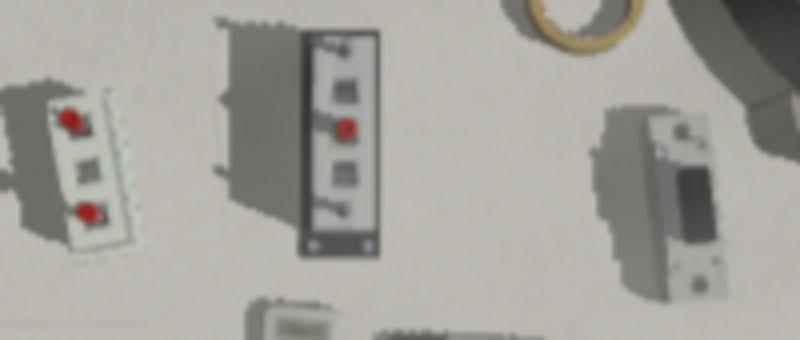

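The crop shows the stand yawed about 10°, the block aligned with world x, and the cover yawed about 6°. Next I move above the stand for a close wrist look.

```bash
python3 - <<'E'
from h import *
print(rel([.524,.2335,.25]), rel([.37,.45,.25]))
E
```

```text
[-2.82413005 -1.91785256 -0.05366655] [-1.39473399 -0.87187036 -0.05558336]
```

Request:
send_rows:
  deltas:
    - [1, -0.2, -0.13, 0, 0, 0, 0]
    - [1, -0.4, -0.26, 0, 0, 0, 0]
    - [1, -0.6, -0.4, 0, 0, 0, 0]
    - [1, -0.8, -0.53, 0, 0, 0, 0]
    - [1, -0.97, -0.64, -0.02, 0, 0, 0]

```text
clock: 0.52
tcp_pos: [0.322, 0.5006, 0.2444]
orientation: [-0.504, -3.101, 0.004]
contact_force: [0.7, -0.3, 0.8]
grip_width: 0.0853
```

Request:
send_rows:
  deltas:
    - [1, -0.2, -0.13, 0, 0, 0, 0]
    - [1, -0.4, -0.26, 0, 0, 0, 0]
    - [1, -0.6, -0.4, 0, 0, 0, 0]
    - [1, -0.8, -0.53, 0, 0, 0, 0]
    - [1, -0.97, -0.64, -0.02, 0, 0, 0]

```text
clock: 0.93
tcp_pos: [0.4295, 0.3636, 0.2476]
orientation: [-0.504, -3.1, 0.003]
contact_force: [1.1, 0.4, -0.3]
grip_width: 0.0852
```

Request:
send_rows:
  deltas:
    - [1, -0.2, -0.13, 0, 0, 0, -0.03]
    - [1, -0.4, -0.26, 0, 0, 0, -0.07]
    - [1, -0.6, -0.4, 0, 0, 0, -0.1]
    - [1, -0.8, -0.53, 0, 0, 0, -0.13]
    - [1, -0.88, -0.64, -0.02, 0, 0, -0.162]
    - [1, -0.88, -0.64, -0.02, 0, 0, -0.162]
    - [1, -0.88, -0.64, -0.02, 0, 0, -0.162]

```text
clock: 1.52
tcp_pos: [0.5239, 0.2323, 0.2511]
orientation: [0.288, -3.128, 0.0]
contact_force: [-0.7, 1.2, 0.6]
grip_width: 0.0856
```

```bash
python3 - <<'E'
from h import *
o=r.get_obs();print(o['clock'],o['tcp_pos'],o['orientation'],o['joints'])
d=grab('wrist','w1.png');print(ray(d,(256,192)),d['camera_matrix'])
E
```

```text
1.5167 [0.52386375 0.23228945 0.25109206] [ 2.88424078e-01 -3.12789823e+00  4.05390367e-04] [-0.62148847  0.30092492  0.11794142  1.80130971 -0.04032729  1.04217327
  1.26625971]
(array([0.45043381, 0.21874411, 0.38230976]), array([ 0.29190285,  0.03789813, -0.95583086])) [[309.25174684   0.         260.93085312]
 [  0.         309.25174684 192.43174123]
 [  0.           0.           1.        ]]
```

View pics/w1.png

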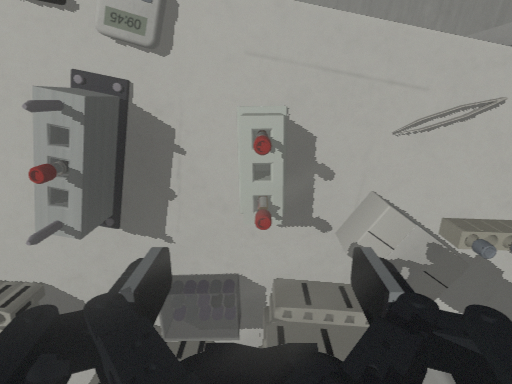

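Wrist view: caps at (262,145) and (263,221), the stand's empty cell at (262,172). The block's empty cells are at (59,135) and (58,196), its middle cap at (42,174), and dowel tips near (30,106) and (32,240).

```bash
python3 - <<'E'
from h import *
d=load('w1.png'); im=d['pixels']; hsv=cv2.cvtColor(im,cv2.COLOR_RGB2HSV)
red=((hsv[...,0]<8)|(hsv[...,0]>172))&(hsv[...,1]>110)&(hsv[...,2]>60)
n,l,s,c=cv2.connectedComponentsWithStats(red.astype(np.uint8))
for i in range(1,n):
    if s[i,4]>40: print('red',s[i],c[i].round(1),onz(d,c[i],.108).round(4))
for nm,p,z in [('stand mid',(262,172),.058),('near',(59,135),.08),('far',(58,196),.08),('d1',(29,106),.124),('d2',(31,241),.124)]: print(nm,onz(d,p,z).round(4))
c=np.hstack([cv2.resize(im[80:250,215:315],None,fx=4,fy=3.5),cv2.resize(im[80:250,20:120],None,fx=4,fy=3.5)])
c=np.hstack([cv2.resize(im[80:250,20:120],None,fx=3.5,fy=3.5,interpolation=cv2.INTER_CUBIC),cv2.resize(im[80:250,215:315],None,fx=3.5,fy=3.5,interpolation=cv2.INTER_CUBIC)])
cv2.imwrite('pics/c2.png',c[...,::-1])
E
```

```text
red [254 136  17  18 215] [262.1 144.9] [0.4902 0.2271 0.108 ]
red [ 29 164  18  19 183] [ 37.7 173.5] [0.5534 0.0309 0.108 ]
red [256 215  15  15 158] [262.8 221.9] [0.5624 0.2414 0.108 ]
stand mid [0.5261 0.2339 0.058 ]
near [0.521 0.033 0.08 ]
far [0.5843 0.0316 0.08  ]
d1 [0.4916 0.0364 0.124 ]
d2 [0.6136 0.0341 0.124 ]
```

View pics/c2.png

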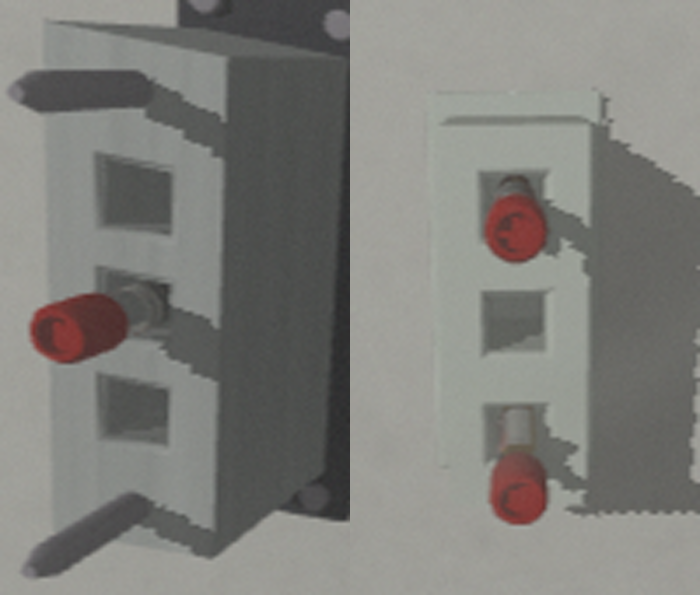

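```bash
python3 - <<'E'
from h import *
d=load('w1.png')
for nm,p,z in [('stand mid',(261.6,172),.058),('capA',(262.1,145.7),.112),('capB',(263.6,222),.112),('capC',(36.3,176.6),.112),('near',(58.3,135.1),.08),('far',(58.3,196.9),.08),('d1',(24,106.3),.124),('d2',(28.6,243.4),.124)]: print(nm,onz(d,p,z).round(4))
print(rel([.4895,.227,.251]), r.get_obs()['tcp_pos'])
E
```

```text
stand mid [0.5262 0.2335 0.058 ]
capA [0.4903 0.2271 0.112 ]
capB [0.5608 0.2418 0.112 ]
capC [0.555  0.0323 0.112 ]
near [0.5212 0.0323 0.08  ]
far [0.5853 0.0319 0.08  ]
d1 [0.4926 0.0324 0.124 ]
d2 [0.6165 0.0319 0.124 ]
[ 2.28745810e-01 -4.39172446e-03  1.18880488e-04] [0.52309607 0.23400306 0.2509928 ]
```

Request:
send_rows:
  deltas:
    - [0.6, 0.23, -0.005, 0.1, 0, 0, 0]
    - [0.6, 0.23, -0.005, 0.3, 0, 0, 0]
    - [0.6, 0.23, -0.005, 0.5, 0, 0, 0]
    - [0.6, 0.23, -0.005, 0.6, 0, 0, 0]
    - [0.6, 0.23, -0.005, 0.6, 0, 0, 0]
    - [0.6, 0.23, -0.005, 0.6, 0, 0, 0]
  squeeze: 30

```text
clock: 2.07
tcp_pos: [0.4886, 0.228, 0.1608]
orientation: [0.298, -3.126, 0.001]
contact_force: [0.6, 0.6, 1.0]
grip_width: 0.0513
```

```bash
python3 - <<'E'
from h import *
print(rel([.4905,.227,.097]), r.get_obs()['tcp_pos'])
E
```

```text
[-0.01228717 -0.00893409  0.4255166 ] [0.48855441 0.22800171 0.16083066]
```

Request:
send_rows:
  deltas:
    - [0.6, -0.01, -0.008, 0.2, 0, 0, 0]
    - [0.6, -0.01, -0.008, 0.35, 0, 0, 0]
    - [0.6, -0.01, -0.008, 0.425, 0, 0, 0]
    - [0.6, -0.01, -0.008, 0.425, 0, 0, 0]
    - [0.1, -0.01, -0.008, 0.425, 0, 0, 0]
    - [0, -0.01, -0.008, 0.425, 0, 0, 0]
    - [0, -0.01, -0.008, 0.425, 0, 0, 0]
    - [0, -0.01, -0.008, 0.425, 0, 0, 0]
    - [0, -0.01, -0.008, 0.425, 0, 0, 0]
    - [0, -0.01, -0.008, 0.425, 0, 0, 0]
    - [0, -0.01, -0.008, 0.425, 0, 0, 0]
  squeeze: 30

```text
clock: 2.98
tcp_pos: [0.4926, 0.2266, 0.0991]
orientation: [-0.295, 3.125, 0.003]
contact_force: [0.4, 0.9, 6.3]
grip_width: 0.0151
```

Request:
send_rows:
  deltas:
    - [0, 0, 0, -0.2, 0, 0, 0]
    - [0, 0, 0, -0.4, 0, 0, 0]
    - [0, 0, 0, -0.65, 0, 0, 0]
    - [0, 0, 0, -0.87, 0, 0, 0]
    - [0, 0, 0, -0.87, 0, 0, 0]
    - [0, 0, 0, -0.87, 0, 0, 0]

```text
clock: 3.48
tcp_pos: [0.4926, 0.2264, 0.2306]
orientation: [-0.294, 3.123, 0.004]
contact_force: [-0.5, -0.4, 0.3]
grip_width: 0.0154
```

```bash
python3 - <<'E'
from h import *
o=r.get_obs();print(rel([.522,.0321,.235]), o['tcp_pos'],o['grip_width'],o['contact_force'])
E
```

```text
[ 0.04930347 -1.30897231 -0.03217292] [0.49260807 0.22638461 0.23060936] 0.015390733106124996 [-0.46653842 -0.44117273  0.33111088]
```

Request:
send_rows:
  deltas:
    - [0, 0, -0.2, 0, 0, 0, 0]
    - [0, 0, -0.4, 0, 0, 0, 0]
    - [0, 0, -0.6, 0, 0, 0, 0]
    - [0, 0, -0.8, 0, 0, 0, 0]

```text
clock: 3.82
tcp_pos: [0.5129, 0.1064, 0.2267]
orientation: [0.296, -3.125, 0.001]
contact_force: [0.0, -0.5, -0.3]
grip_width: 0.0147
```

Request:
send_rows:
  deltas:
    - [0, 0, -0.15, 0, 0, 0, 0.02]
    - [0, 0.03, -0.3, 0, 0, 0, 0.04]
    - [0, 0.05, -0.45, 0, 0, 0, 0.0597]
    - [0, 0.05, -0.51, -0.03, 0, 0, 0.0597]
    - [0, 0.05, -0.51, -0.03, 0, 0, 0.0597]
    - [0, 0.05, -0.51, -0.03, 0, 0, 0.0597]
    - [0, 0.05, -0.51, -0.03, 0, 0, 0.0597]

```text
clock: 4.4
tcp_pos: [0.5208, 0.0332, 0.2326]
orientation: [-0.005, 3.141, 0.001]
contact_force: [0.6, 0.3, -1.7]
grip_width: 0.015
```

```bash
python3 - <<'E'
from h import *
w=grab('wrist','w2.png');s=grab('scene','s2.png')
o=r.get_obs();print(o['tcp_pos'],o['orientation'])
t=proj(s,[[.522,.032,.15]])[0].astype(int);print(t)
a=s['pixels'][max(t[1]-70,0):t[1]+90,t[0]-60:t[0]+60]
A=cv2.resize(a,None,fx=3,fy=3,interpolation=cv2.INTER_CUBIC);B=cv2.resize(w['pixels'],(440,330))
c=np.zeros((max(A.shape[0],330),A.shape[1]+440,3),np.uint8);c[:A.shape[0],:A.shape[1]]=A;c[:330,A.shape[1]:]=B
cv2.imwrite('pics/c3.png',c[...,::-1])
E
```

```text
[0.52069393 0.03312426 0.23246983] [ 5.56676522e-03 -3.14142289e+00 -9.26587416e-04]
[266 196]
```

View pics/c3.png

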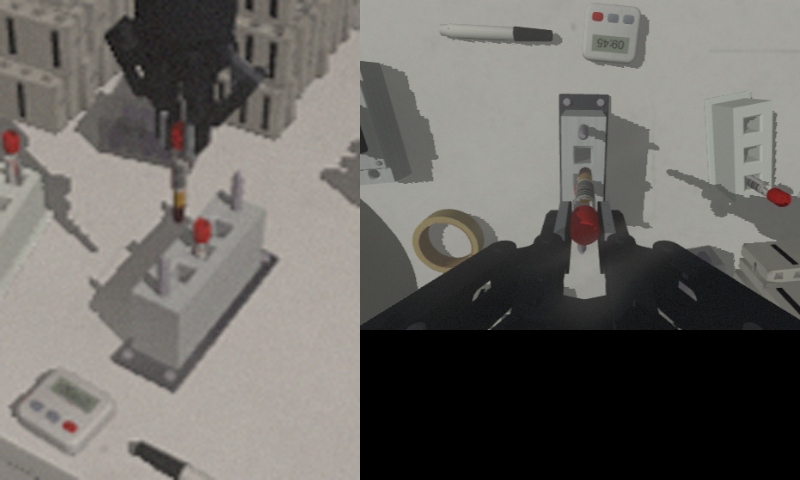

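```bash
python3 - <<'E'
from h import *
w=load('w2.png');s=load('s2.png');p=np.array([.5207,.0331,.2325])
print('exp scene cap,bottom',proj(s,[p+[0,0,.008],p-[0,0,.091]]),'exp wrist',proj(w,[p+[0,0,.017],p-[0,0,.091]]))
print(onz(w,(258.3,179.2),.08),onz(w,(259,149.5),.124), onz(s,(266,199.3),.1415))
im=w['pixels'][130:300,200:320];cv2.imwrite('pics/c4.png',cv2.resize(im,None,fx=4,fy=3.5,interpolation=cv2.INTER_CUBIC)[...,::-1])
E
```

```text
exp scene cap,bottom [[266.74118412 169.11077171]
 [266.00597101 199.40506422]] exp wrist [[260.26184908 280.83605009]
 [260.42069359 199.77912996]]
[0.52079017 0.03105146 0.08      ] [0.48531953 0.03186463 0.124     ] [0.52101263 0.03330542 0.1415    ]
```

View pics/c4.png

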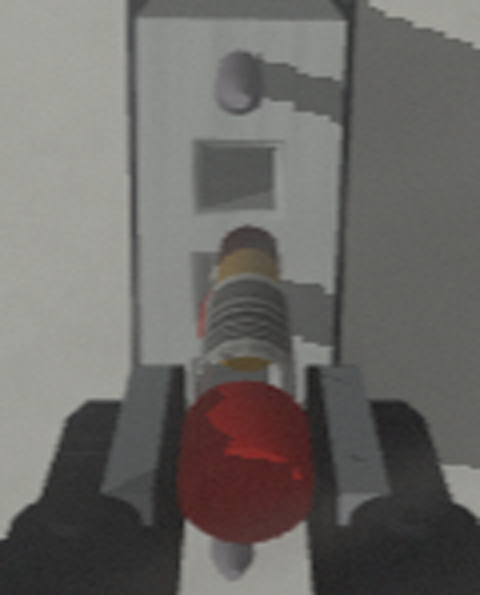

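Tube A hangs true and the near cell is confirmed at about (0.522, 0.0315). Lowering now.

Request:
send_rows:
  deltas:
    - [0, -0.009, -0.009, 0.1, 0, 0, 0]
    - [0, -0.009, -0.009, 0.25, 0, 0, 0]
    - [0, -0.009, -0.009, 0.33, 0, 0, 0]
    - [0, -0.009, -0.009, 0.37, 0, 0, 0]
    - [0, -0.009, -0.009, 0.42, 0, 0, 0]
    - [0, -0.009, -0.009, 0.47, 0, 0, 0]
    - [0, -0.009, -0.009, 0.52, 0, 0, 0]

```text
clock: 5.08
tcp_pos: [0.5226, 0.0305, 0.1544]
orientation: [-0.002, 3.141, 0.001]
contact_force: [0.1, 0.0, -0.0]
grip_width: 0.0145
```

Request:
send_rows:
  deltas:
    - [0, 0, 0.005, 0.12, 0, 0, 0]
    - [0, 0, 0.005, 0.24, 0, 0, 0]
    - [0, 0, 0.005, 0.32, 0, 0, 0]
    - [0, 0, 0.005, 0.35, 0, 0, 0]
    - [0, 0, 0.005, 0.365, 0, 0, 0]
    - [0, 0, 0.005, 0.365, 0, 0, 0]
    - [0, 0, 0.005, 0.365, 0, 0, 0]

```text
clock: 5.67
tcp_pos: [0.5227, 0.0308, 0.1005]
orientation: [-0.001, 3.14, 0.0]
contact_force: [-0.0, 0.2, -0.7]
grip_width: 0.015
```

Release to half opening, then rise and return towards tube B.

Request:
send_rows:
  deltas:
    - [0.4, 0, 0, 0, 0, 0, 0]
    - [0.5, 0, 0, 0, 0, 0, 0]
    - [0.5, 0, 0, 0, 0, 0, 0]
    - [0.5, 0, 0, 0, 0, 0, 0]
    - [0.5, 0, 0, -0.2, 0, 0, 0]
    - [0.5, 0, 0, -0.4, 0, 0, 0]
    - [0.5, 0, 0, -0.6, 0, 0, 0]
    - [0.5, 0, 0, -0.6, 0, 0, 0]

```text
clock: 6.33
tcp_pos: [0.5255, 0.0309, 0.1953]
orientation: [-0.0, 3.132, 0.003]
contact_force: [1.6, -0.3, 0.5]
grip_width: 0.0425
```

```bash
python3 - <<'E'
from h import *
o=r.get_obs();print(rel([.5612,.2414,.18]), o['tcp_pos'],o['orientation'],o['grip_width'])
E
```

```text
[-0.2368714   1.40282938  0.10706859] [0.52553115 0.03094297 0.19530908] [-4.66460097e-05  3.13238394e+00  3.15140860e-03] 0.04254315742306325
```

Request:
send_rows:
  deltas:
    - [0.5, -0.04, 0.2, 0, 0, 0, 0]
    - [0.5, -0.08, 0.4, 0, 0, 0, 0]
    - [0.5, -0.14, 0.6, 0, 0, 0, 0]
    - [0.5, -0.2, 0.8, 0, 0, 0, 0]
    - [0.5, -0.2, 0.8, 0, 0, 0, 0]

```text
clock: 6.75
tcp_pos: [0.5527, 0.1588, 0.1897]
orientation: [-0.014, 3.14, 0.006]
contact_force: [-0.1, 0.7, -0.4]
grip_width: 0.0429
```

Request:
send_rows:
  deltas:
    - [0.5, 0, 0.2, 0, 0, 0, -0.02]
    - [0.5, -0.04, 0.4, 0, 0, 0, -0.04]
    - [0.5, -0.05, 0.6, 0, 0, 0, -0.0597]
    - [0.5, -0.05, 0.6, 0, 0, 0, -0.0597]
    - [0.5, -0.05, 0.6, 0, 0, 0, -0.0597]
    - [0.5, -0.05, 0.6, 0, 0, 0, -0.0597]

```text
clock: 7.25
tcp_pos: [0.5594, 0.2398, 0.1894]
orientation: [0.294, -3.127, 0.001]
contact_force: [-1.0, -0.9, 0.1]
grip_width: 0.0425
```

```bash
python3 - <<'E'
from h import *
w=grab('wrist','w3.png');o=r.get_obs();print(rel([.5612,.2414,.099]), o['tcp_pos'],o['orientation'],o['grip_width'])
im=w['pixels']; hsv=cv2.cvtColor(im,cv2.COLOR_RGB2HSV)
red=((hsv[...,0]<8)|(hsv[...,0]>172))&(hsv[...,1]>110)&(hsv[...,2]>60)
n,l,s,c=cv2.connectedComponentsWithStats(red.astype(np.uint8))
for i in range(1,n):
    if s[i,4]>40: print('red',s[i],c[i].round(1),onz(w,c[i],.107).round(4))
E
```

```text
[-0.01419756  0.01361968  0.60326447] [0.55952123 0.23910141 0.18949303] [ 2.91744919e-01 -3.12750947e+00  1.72149526e-03] 0.04300929396815901
red [257 205  15  13 102] [265.7 212. ] [0.565  0.2445 0.107 ]
```

```bash
python3 - <<'E'
from h import *
w=load('w3.png')
cv2.imwrite('pics/c5.png',cv2.resize(w['pixels'][130:290,190:340],None,fx=3,fy=3,interpolation=cv2.INTER_CUBIC)[...,::-1])
print(proj(w,[[.5612,.2414,.112]]))
E
```

```text
[[262.52881998 208.89815598]]
```

View pics/c5.png

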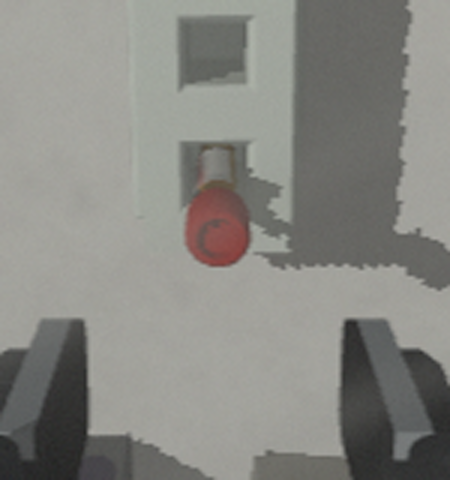

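Cap B's top is at (263,208), and I predicted (262.5,209), so I go down and grasp.

Request:
send_rows:
  deltas:
    - [0.5, -0.014, 0.013, 0.2, 0, 0, 0]
    - [0.5, -0.014, 0.013, 0.4, 0, 0, 0]
    - [0.5, -0.014, 0.013, 0.55, 0, 0, 0]
    - [0.5, -0.014, 0.013, 0.603, 0, 0, 0]
    - [0.5, -0.014, 0.013, 0.603, 0, 0, 0]
    - [0.1, -0.014, 0.013, 0.603, 0, 0, 0]
    - [0, -0.014, 0.013, 0.603, 0, 0, 0]
    - [0, -0.014, 0.013, 0.603, 0, 0, 0]
    - [0, -0.014, 0.013, 0.603, 0, 0, 0]
    - [0, -0.014, 0.013, 0.603, 0, 0, 0]
    - [0, -0.014, 0.013, 0.603, 0, 0, 0]
  squeeze: 30

```text
clock: 8.22
tcp_pos: [0.5626, 0.2433, 0.1011]
orientation: [-0.294, 3.125, 0.001]
contact_force: [0.6, -1.5, 6.9]
grip_width: 0.015
```

Request:
send_rows:
  deltas:
    - [0, 0, 0, -0.2, 0, 0, 0]
    - [0, 0, 0, -0.4, 0, 0, 0]
    - [0, 0, 0, -0.65, 0, 0, 0]
    - [0, 0, 0, -0.88, 0, 0, 0]
    - [0, 0, 0, -0.88, 0, 0, 0]
    - [0, 0, 0, -0.88, 0, 0, 0]

```text
clock: 8.72
tcp_pos: [0.5625, 0.2438, 0.2342]
orientation: [-0.295, 3.123, 0.004]
contact_force: [-0.5, -0.8, -0.9]
grip_width: 0.0146
```

```bash
python3 - <<'E'
from h import *
o=r.get_obs();print(rel([.586,.0317,.233]), o['tcp_pos'],o['grip_width'],o['contact_force'])
E
```

```text
[ 0.11043275 -1.41871651  0.004638  ] [0.56245973 0.24384673 0.23423439] 0.01460353160022769 [-0.46339605 -0.82779118 -0.87165726]
```

Request:
send_rows:
  deltas:
    - [0, 0.01, -0.2, 0, 0, 0, 0]
    - [0, 0.02, -0.4, 0, 0, 0, 0]
    - [0, 0.04, -0.6, 0, 0, 0, 0]
    - [0, 0.06, -0.8, 0, 0, 0, 0]

```text
clock: 9.05
tcp_pos: [0.5738, 0.1222, 0.2298]
orientation: [0.296, -3.125, 0.001]
contact_force: [-0.0, -0.5, 0.2]
grip_width: 0.0153
```

Request:
send_rows:
  deltas:
    - [0, 0.01, -0.2, 0, 0, 0, 0.02]
    - [0, 0.03, -0.4, 0, 0, 0, 0.04]
    - [0, 0.05, -0.58, 0, 0, 0, 0.0597]
    - [0, 0.05, -0.62, 0, 0, 0, 0.0597]
    - [0, 0.05, -0.62, 0, 0, 0, 0.0597]
    - [0, 0.05, -0.62, 0, 0, 0, 0.0597]
    - [0, 0.05, -0.62, 0, 0, 0, 0.0597]

```text
clock: 9.63
tcp_pos: [0.5844, 0.0328, 0.2306]
orientation: [0.006, -3.14, -0.001]
contact_force: [0.7, 1.4, -0.0]
grip_width: 0.0144
```

```bash
python3 - <<'E'
from h import *
w=grab('wrist','w4.png');s=grab('scene','s4.png')
o=r.get_obs();p=o['tcp_pos'];print(p,o['orientation'],rel([.586,.0317,.101]))
print('exp scene cap,bottom',proj(s,[p+[0,0,.008],p-[0,0,.092]]),'exp wrist bottom',proj(w,[p-[0,0,.092]]), 'near/far/d',proj(w,[[.522,.032,.08],[.586,.032,.08],[.554-.062,.032,.124]]))
t=proj(s,[p])[0].astype(int)
A=cv2.resize(s['pixels'][t[1]-50:t[1]+90,t[0]-60:t[0]+60],None,fx=3,fy=3,interpolation=cv2.INTER_CUBIC)
B=cv2.resize(w['pixels'][100:240,200:320],None,fx=3,fy=3,interpolation=cv2.INTER_CUBIC)
print(t-[60,50]);cv2.imwrite('pics/c6.png',np.hstack([A,B])[...,::-1])
E
```

```text
[0.58455023 0.03278017 0.23093538] [ 5.90815888e-03 -3.14084282e+00 -1.01777647e-03] [-0.01028149 -0.00780008  0.86622355]
exp scene cap,bottom [[280.37847152 155.16857501]
 [278.82828309 185.50914526]] exp wrist bottom [[260.42559384 200.10790778]] near/far/d [[259.85756932 111.66433898]
 [259.63619792 181.69319424]
 [259.84400281  71.27917604]]
[220 107]
```

View pics/c6.png

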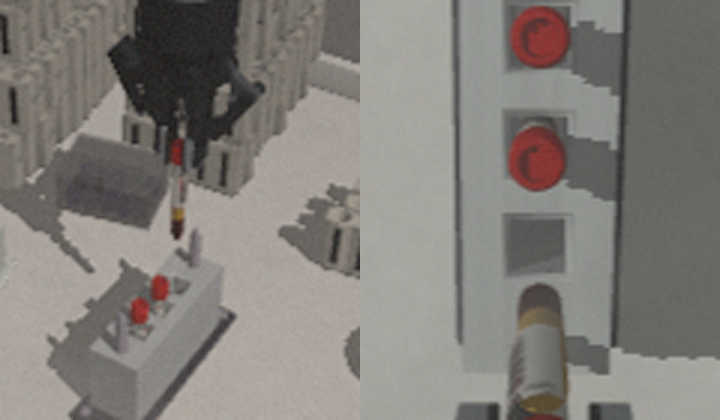

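Tube A stands in the near cell. Tube B's tip is within 1 px of where I predicted, and the far cell is at (258,182). Lowering.

Request:
send_rows:
  deltas:
    - [0, -0.01, -0.01, 0.1, 0, 0, 0]
    - [0, -0.01, -0.01, 0.25, 0, 0, 0]
    - [0, -0.01, -0.01, 0.33, 0, 0, 0]
    - [0, -0.01, -0.01, 0.37, 0, 0, 0]
    - [0, -0.01, -0.01, 0.42, 0, 0, 0]
    - [0, -0.01, -0.01, 0.47, 0, 0, 0]
    - [0, -0.01, -0.01, 0.52, 0, 0, 0]

```text
clock: 10.32
tcp_pos: [0.5868, 0.0295, 0.1533]
orientation: [-0.001, 3.14, 0.0]
contact_force: [-0.4, -0.4, 0.1]
grip_width: 0.015
```

Request:
send_rows:
  deltas:
    - [0, 0, 0, 0.12, 0, 0, 0]
    - [0, 0, 0, 0.24, 0, 0, 0]
    - [0, 0, 0, 0.32, 0, 0, 0]
    - [0, 0, 0, 0.34, 0, 0, 0]
    - [0, 0, 0, 0.347, 0, 0, 0]
    - [0, 0, 0, 0.347, 0, 0, 0]

```text
clock: 10.82
tcp_pos: [0.5866, 0.0293, 0.1015]
orientation: [-0.001, 3.141, 0.0]
contact_force: [-0.2, -0.2, 0.6]
grip_width: 0.0149
```

Request:
send_rows:
  deltas:
    - [0.4, 0, 0.01, 0, 0, 0, 0]
    - [0.5, 0, 0.01, 0, 0, 0, 0]
    - [0.5, 0, 0.01, 0, 0, 0, 0]
    - [0.5, 0, 0.01, 0, 0, 0, 0]
    - [0.5, 0, 0.01, -0.2, 0, 0, 0]
    - [0.5, 0, 0.01, -0.4, 0, 0, 0]
    - [0.5, 0, 0.01, -0.65, 0, 0, 0]
    - [0.5, 0, 0.01, -0.9, 0, 0, 0]

```text
clock: 11.48
tcp_pos: [0.5857, 0.0305, 0.2375]
orientation: [0.001, -3.14, 0.001]
contact_force: [0.4, 1.2, -0.1]
grip_width: 0.0423
```

Request:
send_rows:
  deltas:
    - [0.6, 0.06, -0.2, 0, 0, 0, 0]
    - [0.6, 0.12, -0.4, 0, 0, 0, 0]
    - [0.6, 0.2, -0.6, 0, 0, 0, 0]
    - [0.6, 0.25, -0.8, 0, 0, 0, 0]
    - [0.6, 0.3, -0.95, 0, 0, 0, 0]

```text
clock: 11.9
tcp_pos: [0.5404, -0.1146, 0.2367]
orientation: [0.002, 3.141, -0.001]
contact_force: [-0.1, -0.8, -0.7]
grip_width: 0.051
```

Request:
send_rows:
  deltas:
    - [0.6, 0.06, -0.2, 0, 0, 0, -0.018]
    - [0.6, 0.12, -0.4, 0, 0, 0, -0.036]
    - [0.6, 0.2, -0.6, 0, 0, 0, -0.036]
    - [0.6, 0.27, -0.8, 0, 0, 0, -0.036]
    - [0.6, 0.27, -0.8, 0, 0, 0, -0.036]
    - [0.6, 0.27, -0.8, 0, 0, 0, -0.036]
    - [0.6, 0.27, -0.8, 0, 0, 0, -0.036]

```text
clock: 12.48
tcp_pos: [0.5011, -0.2312, 0.2363]
orientation: [-0.178, 3.136, 0.001]
contact_force: [-0.5, 0.6, 0.1]
grip_width: 0.0511
```

```bash
python3 - <<'E'
from h import *
w=grab('wrist','w5.png');o=r.get_obs();print(o['tcp_pos'],o['orientation'],o['clock'])
cv2.imwrite('pics/w5b.png',cv2.resize(w['pixels'],(768,576),interpolation=cv2.INTER_CUBIC)[...,::-1])
E
```

```text
[ 0.50150455 -0.23048696  0.23623038] [-1.81012063e-01  3.13616214e+00  1.13780601e-03] 12.5333
```

View pics/w5b.png

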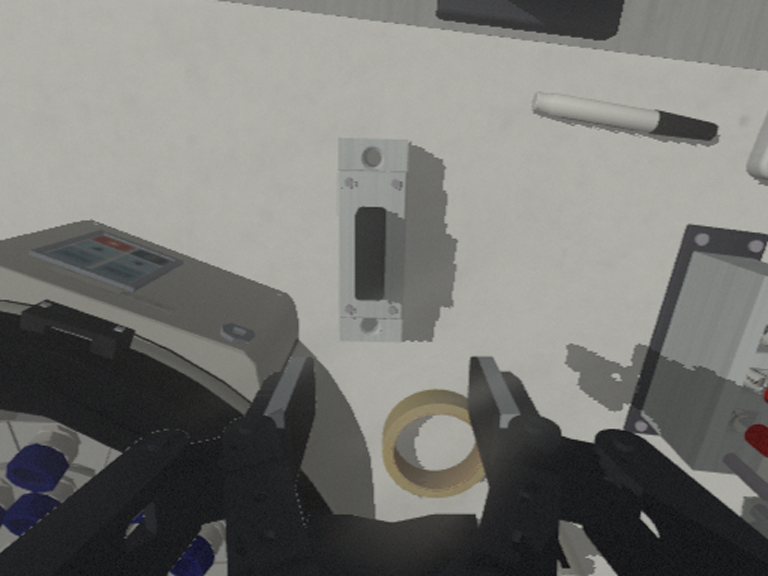

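```bash
python3 - <<'E'
from h import *
w=load('w5.png');t=load('top0.png')
h1=onz(w,(248,104.7),.036);h2=onz(w,(246.3,216),.036);d=h2-h1
print(h1,h2,np.linalg.norm(d),np.degrees(np.arctan2(d[1],d[0])),(h1+h2)/2)
hsv=cv2.cvtColor(w['pixels'],cv2.COLOR_RGB2HSV);m=np.zeros((384,512),np.uint8);m[130:206,225:268]=hsv[130:206,225:268,2]<70
n,l,s,c=cv2.connectedComponentsWithStats(m);i=1+np.argmax(s[1:,4]);print('rib',s[i],c[i])
x,y,ww,hh=s[i,:4]; print('rib top ctr',onz(w,(247.3,168.9),.072),[onz(w,q,.072).round(4) for q in((x,y),(x+ww,y),(x,y+hh),(x+ww,y+hh))])
for z in(.06,.1,.14,.18): print('centrifuge corner',z,onz(w,(196,200),z))
print(rel([*((h1+h2)/2)[:2],.14]),np.array(r.get_obs()['tcp_pos']))
E
```

```text
[ 0.43628808 -0.25185275  0.036     ] [ 0.55897818 -0.24126078  0.036     ] 0.12314645476236478 4.934172818193449 [ 0.49763313 -0.24655677  0.036     ]
rib [ 237  138   20   62 1172] [246.28668942 167.8387372 ]
rib top ctr [ 0.49540817 -0.24506133  0.072     ] [array([ 0.4667, -0.2578,  0.072 ]), array([ 0.4645, -0.239 ,  0.072 ]), array([ 0.5285, -0.2521,  0.072 ]), array([ 0.5262, -0.2321,  0.072 ])]
centrifuge corner 0.06 [ 0.53751861 -0.29535742  0.06      ]
centrifuge corner 0.1 [ 0.52312287 -0.28811217  0.1       ]
centrifuge corner 0.14 [ 0.50872714 -0.28086692  0.14      ]
centrifuge corner 0.18 [ 0.4943314  -0.27362167  0.18      ]
[ 0.03812566 -0.10390736  0.64145252] [ 0.50150455 -0.23048696  0.23623038]
```

```bash
python3 - <<'E'
from h import *
w=load('w5.png');s=load('sc0.png');t=load('top0.png')
for z in(.03,.06,.1,.14,.18):
    a,b,c=[onz(w,q,z) for q in((198,207),(157,220),(60,148))]
    print(z,c.round(3),'scene',proj(s,[a,b,c]).round(0).tolist(),'top',proj(t,[a,b,c]).round(0).tolist())
E
```

```text
0.03 [ 0.505 -0.452  0.03 ] scene [[390.0, 274.0], [412.0, 276.0], [449.0, 321.0]] top [[372.0, 193.0], [386.0, 186.0], [420.0, 209.0]]
0.06 [ 0.498 -0.433  0.06 ] scene [[389.0, 269.0], [409.0, 271.0], [443.0, 312.0]] top [[373.0, 196.0], [386.0, 189.0], [418.0, 210.0]]
0.1 [ 0.489 -0.408  0.1  ] scene [[387.0, 262.0], [405.0, 264.0], [436.0, 299.0]] top [[375.0, 199.0], [387.0, 194.0], [416.0, 212.0]]
0.14 [ 0.48  -0.383  0.14 ] scene [[386.0, 254.0], [402.0, 256.0], [428.0, 286.0]] top [[377.0, 203.0], [388.0, 198.0], [413.0, 215.0]]
0.18 [ 0.47  -0.357  0.18 ] scene [[384.0, 246.0], [398.0, 247.0], [420.0, 273.0]] top [[379.0, 207.0], [389.0, 203.0], [410.0, 217.0]]
```

```bash
python3 - <<'E'
from h import *
t=load('top0.png')
for z in(.1,.15,.2,.25):
    c=onz(t,(428,128),z);e=onz(t,(358,128),z);R=np.linalg.norm(c-e);print(z,c.round(3),R.round(3),'gap from cover centre',(np.hypot(*(c[:2]-[.497,-.246]))-R).round(3))
E
```

```text
0.1 [ 0.752 -0.46   0.1  ] 0.218 gap from cover centre 0.115
0.15 [ 0.738 -0.436  0.15 ] 0.209 gap from cover centre 0.098
0.2 [ 0.723 -0.413  0.2  ] 0.199 gap from cover centre 0.081
0.25 [ 0.708 -0.389  0.25 ] 0.19 gap from cover centre 0.065
```

Request:
send_rows:
  deltas:
    - [0.45, 0.03, -0.06, 0.1, 0, 0, 0.007]
    - [0.45, 0.04, -0.1, 0.3, 0, 0, 0.007]
    - [0.45, 0.04, -0.1, 0.5, 0, 0, 0.007]
    - [0.45, 0.04, -0.1, 0.7, 0, 0, 0.007]
    - [0.45, 0.04, -0.1, 0.8, 0, 0, 0.007]
    - [0.45, 0.04, -0.1, 0.8, 0, 0, 0.007]
    - [0.45, 0.04, -0.1, 0.8, 0, 0, 0.007]
    - [0.45, 0.04, -0.1, 0.8, 0, 0, 0.007]

```text
clock: 13.2
tcp_pos: [0.498, -0.2469, 0.1174]
orientation: [-0.146, 3.136, -0.001]
contact_force: [-0.1, 0.2, 0.5]
grip_width: 0.0381
```

```bash
python3 - <<'E'
from h import *
w=grab('wrist','w6.png');o=r.get_obs();p=o['tcp_pos'];print(p,o['orientation'],o['clock'],o['contact_force'],rel([.4972,-.2458,.059]))
hsv=cv2.cvtColor(w['pixels'],cv2.COLOR_RGB2HSV)
print(proj(w,[[.4972,-.2458,.072],[.4673,-.2487,.072],[.527,-.243,.072]]))
cv2.imwrite('pics/w6b.png',cv2.resize(w['pixels'],(640,480),interpolation=cv2.INTER_CUBIC)[...,::-1])
E
```

```text
[ 0.49809201 -0.24720246  0.11776383] [-1.45525133e-01  3.13570423e+00 -1.13744968e-03] 13.25 [ 0.34612013 -0.20513844  0.46553508] [0.00602551 0.01018954 0.39173674]
[[262.64760625 222.42357999]
 [262.57914035 175.07109856]
 [262.57039327 265.38725254]]
```

View pics/w6b.png

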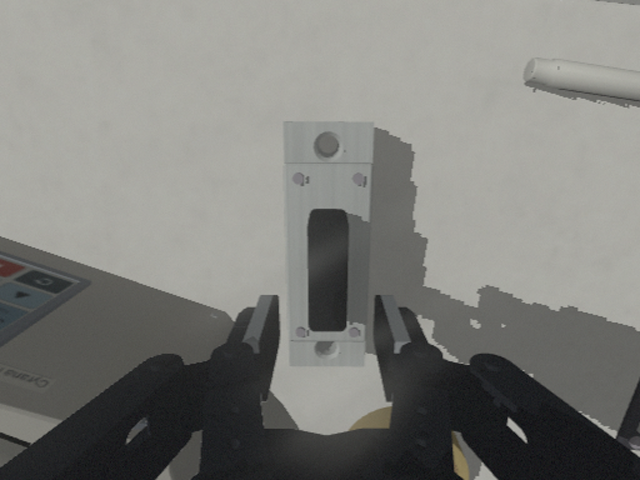

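Rib centred between the pads at column 262, as predicted. Descend and grip.

Request:
send_rows:
  deltas:
    - [0.45, 0.005, 0.008, 0.15, 0, 0, 0]
    - [0.45, 0.005, 0.008, 0.3, 0, 0, 0]
    - [0.45, 0.005, 0.008, 0.37, 0, 0, 0]
    - [0.45, 0.005, 0.008, 0.392, 0, 0, 0]
    - [0.45, 0.005, 0.008, 0.392, 0, 0, 0]
    - [0.1, 0.005, 0.008, 0.392, 0, 0, 0]
    - [0, 0.005, 0.008, 0.392, 0, 0, 0]
    - [0, 0.005, 0.008, 0.392, 0, 0, 0]
    - [0, 0.005, 0.008, 0.392, 0, 0, 0]
    - [0, 0.005, 0.008, 0.392, 0, 0, 0]
    - [0, 0.005, 0.008, 0.392, 0, 0, 0]
  squeeze: 90

```text
clock: 14.17
tcp_pos: [0.4967, -0.2466, 0.059]
orientation: [-0.144, 3.136, -0.001]
contact_force: [-2.0, -0.0, 6.1]
grip_width: 0.0186
```

Request:
send_rows:
  deltas:
    - [0, 0, 0, -0.05, 0, 0, 0]
    - [0, 0, 0, -0.15, 0, 0, 0]
    - [0, 0, 0, -0.3, 0, 0, 0]
    - [0, 0, 0, -0.5, 0, 0, 0]
    - [0, 0, 0, -0.7, 0, 0, 0]
    - [0, 0, 0, -0.9, 0, 0, 0]
    - [0, 0, 0, -1.0, 0, 0, 0]
    - [0, 0, 0, -1.0, 0, 0, 0]
    - [0, 0, 0, -1.0, 0, 0, 0]

```text
clock: 14.92
tcp_pos: [0.4958, -0.2462, 0.2079]
orientation: [-0.144, 3.137, -0.0]
contact_force: [0.2, -0.5, -4.5]
grip_width: 0.0184
```

```bash
python3 - <<'E'
from h import *
o=r.get_obs();print(rel([.554,.032,.206]), o['tcp_pos'],o['orientation'],o['grip_width'],o['contact_force'],o['moment'])
E
```

```text
[-0.5562227   1.81105118  0.01316712] [ 0.49580374 -0.24615898  0.20792472] [-1.44006752e-01  3.13702553e+00 -2.23769628e-04] 0.01841903430805133 [ 0.1535451  -0.49725164 -4.49246808] [0.11686554 0.05284197 0.02439797]
```

Request:
send_rows:
  deltas:
    - [0, -0.04, 0.1, 0, 0, 0, 0]
    - [0, -0.08, 0.25, 0, 0, 0, 0]
    - [0, -0.14, 0.43, 0, 0, 0, 0]
    - [0, -0.2, 0.61, 0, 0, 0, 0]
    - [0, -0.25, 0.8, 0, 0, 0, 0]
    - [0, -0.3, 0.95, 0, 0, 0, 0]

```text
clock: 15.42
tcp_pos: [0.5261, -0.0975, 0.2052]
orientation: [0.146, -3.134, -0.002]
contact_force: [0.9, 0.1, -3.7]
grip_width: 0.0185
```

Request:
send_rows:
  deltas:
    - [0, -0.05, 0.18, 0, 0, 0, 0.01]
    - [0, -0.1, 0.36, 0, 0, 0, 0.02]
    - [0, -0.16, 0.54, 0, 0, 0, 0.029]
    - [0, -0.21, 0.72, 0, 0, 0, 0.029]
    - [0, -0.25, 0.82, 0, 0, 0, 0.029]
    - [0, -0.26, 0.86, 0, 0, 0, 0.029]
    - [0, -0.26, 0.86, 0, 0, 0, 0.029]
    - [0, -0.26, 0.86, 0, 0, 0, 0.029]
    - [0, -0.26, 0.86, 0, 0, 0, 0.029]

```text
clock: 16.17
tcp_pos: [0.5539, 0.0297, 0.2067]
orientation: [-0.003, -3.14, 0.002]
contact_force: [0.2, -0.5, -4.3]
grip_width: 0.0186
```

```bash
python3 - <<'E'
from h import *
w=grab('wrist','w7.png');s=grab('scene','s7.png')
o=r.get_obs();print(rel([.554,.0318,.188]), o['tcp_pos'],o['orientation'],o['grip_width'],o['contact_force'],o['moment'])
t=[279,190]
A=cv2.resize(s['pixels'][105:265,200:340],None,fx=3,fy=3,interpolation=cv2.INTER_CUBIC)
B=cv2.resize(w['pixels'][70:310,200:325],(250,480),interpolation=cv2.INTER_CUBIC)
cv2.imwrite('pics/c7.png',np.hstack([A,B])[...,::-1])
p=o['tcp_pos']-[0,0,.059]
P=lambda dx,z:p+[dx,0,z]
print('wrist holes exp',proj(w,[P(-.062,.036),P(.062,.036)]),'near dowel tip',proj(w,[[.492,.032,.124],[.616,.032,.124]]))
E
```

```text
[0.00148127 0.01283882 0.12818829] [0.55423045 0.02988673 0.2072294 ] [-3.30449960e-03 -3.14095118e+00  1.06381019e-03] 0.018480746460674317 [-0.02313042 -1.31468159 -3.53079061] [-0.03286395  0.03138148 -0.02473138]
wrist holes exp [[260.8234573  124.98630808]
 [261.10626982 333.80571104]] near dowel tip [[264.09587706 116.97430899]
 [263.82472916 277.94129154]]
```

View pics/c7.png

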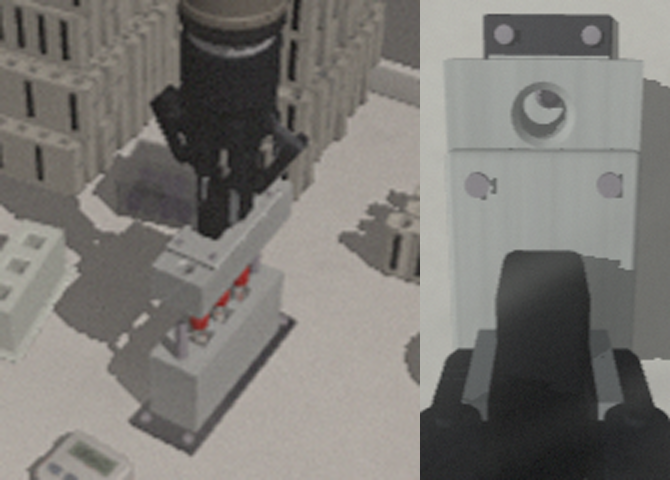

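The hole's top rim is at (260,126) and the dowel tip shows through it near (264,120), so the cover must go about 2.4 mm in +y. The near caps are under the hollow. I correct, lower onto the tapers and check the forces.

Request:
send_rows:
  deltas:
    - [0, 0.002, 0.016, 0.05, 0, 0, 0]
    - [0, 0.002, 0.016, 0.1, 0, 0, 0]
    - [0, 0.002, 0.016, 0.14, 0, 0, 0]
    - [0, 0.002, 0.016, 0.17, 0, 0, 0]
    - [0, 0.002, 0.016, 0.19, 0, 0, 0]
    - [0, 0.002, 0.016, 0.19, 0, 0, 0]
    - [0, 0.002, 0.016, 0.19, 0, 0, 0]

```text
clock: 16.85
tcp_pos: [0.554, 0.0335, 0.1786]
orientation: [-0.0, -3.14, 0.001]
contact_force: [-0.8, -2.2, -4.1]
grip_width: 0.018
```

```bash
python3 - <<'E'
from h import *
w=grab('wrist','w8.png');o=r.get_obs();p=o['tcp_pos'];print(p,o['contact_force'],o['moment'])
c=proj(w,[p+[-.062,0,-.023]])[0];print('hole top exp',c,'dowel tip exp',proj(w,[[.492,.032,.124]]))
x,y=c.astype(int); g=cv2.cvtColor(w['pixels'],cv2.COLOR_RGB2GRAY)[y-16:y+17,x-16:x+17]
print(x-16,y-16);print('\n'.join(''.join('%3d'%(v//3) for v in q[::1]) for q in g[::2]))
E
```

```text
[0.55397811 0.03357257 0.17875779] [-0.27950706 -2.48233986 -3.55721229] [-0.59248288  0.25712897 -0.10444785]
hole top exp [260.6529904  124.21282401] dowel tip exp [[258.05517461 119.71459214]]
244 108
 53 54 54 53 53 51 52 52 52 52 53 52 52 52 52 51 52 52 52 53 53 52 52 52 52 52 53 53 53 53 53 53 52
 54 54 54 53 53 52 52 53 52 52 52 52 52 52 51 50 51 50 50 52 52 52 52 52 53 52 53 54 53 52 52 52 53
 54 53 53 53 53 52 52 52 52 51 47 40 36 36 37 37 38 39 40 41 42 43 43 45 48 51 52 53 53 53 54 53 53
 54 53 53 53 53 52 52 46 39 35 35 35 36 36 37 37 38 37 38 40 41 43 44 45 45 46 47 49 52 53 53 53 53
 53 54 54 53 52 45 37 34 36 35 33 31 30 29 30 29 29 29 29 29 29 30 33 38 44 47 49 49 50 50 53 53 52
 53 54 54 49 40 34 34 35 34 32 29 29 31 32 31 31 31 30 29 29 29 29 32 34 35 37 46 50 50 50 51 52 52
 53 53 50 41 34 34 34 33 31 29 29 30 31 31 31 31 31 30 30 29 29 28 31 35 35 35 36 39 48 52 52 52 53
 53 54 44 34 35 33 32 30 29 29 29 29 30 31 31 32 32 31 29 29 29 29 33 35 35 36 35 34 42 51 53 53 53
 53 48 39 35 34 34 32 33 36 32 29 29 28 28 28 28 29 28 28 29 29 33 35 35 35 36 36 33 31 44 53 55 54
 53 46 37 35 35 33 31 31 37 48 43 33 31 29 29 28 30 30 34 37 37 37 37 35 35 35 34 31 40 48 53 56 55
 53 47 38 36 35 34 32 32 32 31 44 52 53 53 53 53 53 53 54 54 54 53 52 52 47 36 31 31 40 51 56 56 56
 53 49 40 37 36 34 32 32 31 31 31 32 41 50 53 52 53 54 54 53 53 52 46 36 31 31 32 40 47 53 57 57 56
 53 53 46 38 38 35 32 33 32 31 31 32 31 31 32 31 32 32 32 32 32 31 31 32 31 32 41 45 51 56 57 57 56
 53 53 53 46 39 38 38 39 35 32 32 32 31 31 31 31 30 31 31 31 32 32 31 32 40 44 48 54 57 58 57 57 54
 53 53 53 52 46 40 40 40 40 39 35 32 32 33 32 33 32 32 33 32 32 38 43 43 42 49 56 57 57 57 56 54 52
 53 53 53 52 52 48 44 41 42 42 42 43 42 40 36 35 36 38 38 40 41 45 50 54 55 55 56 56 56 55 54 52 52
 53 52 53 52 53 52 52 49 44 43 44 45 45 46 46 47 48 49 49 50 52 53 54 53 55 55 55 55 53 52 52 52 52
```

The near hole is centred on its dowel within about 0.6 mm. The side force (−2.4 N in y, with negative Mz) says the far dowel is rubbing on the +y side of the hole clearance. I'll shift −y slightly with a small clockwise yaw and watch the force.

Request:
send_rows:
  deltas:
    - [0, 0, -0.004, 0, 0, 0, 0.002]
    - [0, 0, -0.008, 0, 0, 0, 0.004]
    - [0, 0, -0.008, 0, 0, 0, 0.004]
    - [0, 0, -0.008, 0, 0, 0, 0.004]

```text
clock: 17.23
tcp_pos: [0.5545, 0.0334, 0.1792]
orientation: [0.018, 3.141, 0.001]
contact_force: [0.1, 0.3, -3.5]
grip_width: 0.0186
```

```bash
python3 - <<'E'
from h import *
o=r.get_obs();print(o['tcp_pos'],o['orientation'],o['contact_force'],o['moment'])
E
```

```text
[0.5545421  0.03339479 0.17922474] [1.81552349e-02 3.14099334e+00 6.69143683e-04] [ 0.05516307  0.30793887 -3.47431378] [-0.10930758  0.149075    0.04974544]
```

Request:
send_rows:
  deltas:
    - [0, 0, -0.003, 0.03, 0, 0, 0]
    - [0, 0, -0.003, 0.06, 0, 0, 0]
    - [0, 0, -0.003, 0.09, 0, 0, 0]
    - [0, 0, -0.003, 0.09, 0, 0, 0]
    - [0, 0, -0.003, 0.09, 0, 0, 0]

```text
clock: 17.65
tcp_pos: [0.5535, 0.0321, 0.1644]
orientation: [-0.019, -3.14, 0.001]
contact_force: [-2.2, -2.4, -6.2]
grip_width: 0.0185
```

```bash
python3 - <<'E'
from h import *
o=r.get_obs();print(o['tcp_pos'],o['orientation'],o['contact_force'],o['moment'])
E
```

```text
[0.55353585 0.03211542 0.164428  ] [-1.88904245e-02 -3.13955261e+00  1.36754630e-03] [-2.18101708 -2.37567367 -6.17590868] [-0.75549669  0.45862013  0.20879634]
```

Both dowels are in their holes, with the underside at about 0.105. Side forces are small; I trim to follow them and continue down.

Request:
send_rows:
  deltas:
    - [0, 0.003, -0.005, 0, 0, 0, -0.0015]
    - [0, 0.003, -0.005, 0.03, 0, 0, -0.0015]
    - [0, 0.003, -0.005, 0.06, 0, 0, -0.0015]
    - [0, 0.003, -0.005, 0.09, 0, 0, -0.0015]
    - [0, 0.003, -0.005, 0.12, 0, 0, -0.0015]
    - [0, 0.003, -0.005, 0.12, 0, 0, -0.0015]

```text
clock: 18.15
tcp_pos: [0.5537, 0.032, 0.1464]
orientation: [-0.012, -3.141, 0.0]
contact_force: [-1.7, -1.3, -6.2]
grip_width: 0.0183
```

```bash
python3 - <<'E'
from h import *
o=r.get_obs();print(o['tcp_pos'],o['orientation'],o['contact_force'],o['moment'])
E
```

```text
[0.55365644 0.03195736 0.14639683] [-1.15009524e-02 -3.14095004e+00  9.11136864e-05] [-1.70003257 -1.32191114 -6.16975473] [-0.36838408  0.54736046 -0.09716743]
```

Request:
send_rows:
  deltas:
    - [0, 0.004, -0.003, 0.02, 0, 0, 0]
    - [0, 0.004, -0.003, 0.035, 0, 0, 0]
    - [0, 0.004, -0.003, 0.045, 0, 0, 0]
    - [0, 0.004, -0.003, 0.055, 0, 0, 0]
    - [0, 0.004, -0.003, 0.055, 0, 0, 0]
    - [0, 0.004, -0.003, 0.055, 0, 0, 0]

```text
clock: 18.65
tcp_pos: [0.5536, 0.0316, 0.1393]
orientation: [0.011, 3.141, 0.0]
contact_force: [-0.4, -0.3, -4.8]
grip_width: 0.0185
```

Request:
send_rows:
  deltas:
    - [0, 0, 0, 0.004, 0, 0, 0]
    - [0, 0, 0, 0.007, 0, 0, 0]
    - [0, 0, 0, 0.007, 0, 0, 0]

```text
clock: 18.9
tcp_pos: [0.5536, 0.0316, 0.139]
orientation: [0.011, 3.141, 0.001]
contact_force: [-4.2, -0.2, 4.3]
grip_width: 0.018
```

Request:
send_rows:
  deltas:
    - [0, 0.002, 0, 0.004, 0, 0, 0]
    - [0, 0.004, 0, 0.007, 0, 0, 0]
    - [0, 0.004, 0, 0.007, 0, 0, 0]
    - [0, 0.004, 0, 0.007, 0, 0, 0]

```text
clock: 19.23
tcp_pos: [0.5536, 0.0316, 0.139]
orientation: [0.011, 3.139, 0.001]
contact_force: [-6.6, 0.2, 12.5]
grip_width: 0.0181
```

```bash
python3 - <<'E'
from h import *
o=r.get_obs();print(o['tcp_pos'],o['orientation'],o['contact_force'],o['moment'])
E
```

```text
[0.5535823  0.03163579 0.13896444] [1.13155826e-02 3.13944495e+00 1.49786063e-03] [-6.60784174  0.23707778 12.50195908] [-0.24054552  1.23628629 -0.05009692]
```

Request:
send_rows:
  deltas:
    - [0, 0.003, 0, 0.003, 0, 0, 0]
    - [0, 0.003, 0, 0.006, 0, 0, 0]
    - [0, 0.003, 0, 0.006, 0, 0, 0]
    - [0, 0.003, 0, 0.006, 0, 0, 0]
    - [0, 0.003, 0, 0.006, 0, 0, 0]
    - [0, 0.003, 0, 0.006, 0, 0, 0]

```text
clock: 19.73
tcp_pos: [0.5536, 0.0316, 0.1389]
orientation: [0.012, 3.138, 0.002]
contact_force: [-6.6, -0.9, 19.1]
grip_width: 0.0183
```

```bash
python3 - <<'E'
from h import *
w=grab('wrist','w9.png');s=grab('scene','s9.png');o=r.get_obs();p=o['tcp_pos'];print(o['clock'],p,o['orientation'],o['contact_force'],o['moment'],o['grip_width'])
# seated check: tip of near dowel through the hole (dowel tops 8 mm above the ends of the cover), all caps hidden
hsv=cv2.cvtColor(s['pixels'],cv2.COLOR_RGB2HSV);red=((hsv[...,0]<8)|(hsv[...,0]>172))&(hsv[...,1]>120)&(hsv[...,2]>70)
print('red px around block in scene',red[120:270,220:320].sum())
E
```

```text
19.8333 [0.55357087 0.03161724 0.13893572] [1.15902714e-02 3.13852290e+00 2.02512120e-03] [-7.11155264 -0.81723935 19.61324759] [-0.37302781  1.63460352 -0.02652777] 0.018089567678502397
red px around block in scene 9
```

```bash
python3 - <<'E'
from h import *
s=load('s9.png');hsv=cv2.cvtColor(s['pixels'],cv2.COLOR_RGB2HSV);red=((hsv[...,0]<8)|(hsv[...,0]>172))&(hsv[...,1]>120)&(hsv[...,2]>70)
print([(x,y) for y,x in np.argwhere(red) if 120<y<270 and 220<x<320])
print(r.get_obs()['contact_force']); r.hand_in()
E
```

```text
[(np.int64(227), np.int64(267)), (np.int64(228), np.int64(267)), (np.int64(229), np.int64(267)), (np.int64(227), np.int64(268)), (np.int64(228), np.int64(268)), (np.int64(229), np.int64(268)), (np.int64(230), np.int64(268)), (np.int64(229), np.int64(269)), (np.int64(230), np.int64(269))]
[-7.11155264 -0.81723935 19.61324759]
the job is handed in; nothing more can be done
```

I put tube A in the near cell and tube B in the far cell and released both. I then fitted the cover onto both dowels and handed the job in at about 20 s, still gripping the cover and pressing it down. No verdict was reported.

**Cover:**
- The tool height settled at 0.139 m. With the grip taken 59 mm above the cover's underside, that puts the underside at 80 mm, so flush.
- Pressing harder did not move it further.
- Yaw was about 0.4° and tilt about 0.003 rad.

**Force:** the wrist read 19.6 N upward. Adding about 4.5 N for the cover's weight gives roughly 24 N between cover and block. The grip was set to 90 N, with the fingers 18 mm apart.

**Tubes:** no red cap is visible at the block in the last scene picture. The only red pixels there are the timer's button, at about (229,268).

**Less certain:**
- A sideways force of about −7 N in x and a moment of 1.6 N m about y remained under the press, and small trims did not remove them.
- After releasing tube B I did not look straight at it. It is judged only by its smooth insertion and by the cover going flush over it.
- I did not check separately that the bystanders stayed put, but no move came close to them.

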